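# Clip the drill key's fob onto the snap hook

## Task

Put the drill key's orange fob away on the stand's snap hook: carry its steel ring over the hook's nose and press the ring itself down through the sprung red gate until the gate snaps shut above it, and only then let go; feel for the gate rather than forcing it (pressing with 20 N is too much). Leave the fob hanging freely and at rest in the hook, with nothing else on the bench disturbed.

Things in the scene. Friction and masses are not known exactly. Their poses are not given: they have to be found in the camera images.
- stand: Stand bolted to the bench: base 110 x 90 x 12 mm, blue post (30 mm wide, x=22 to 42 mm, top z=227 mm) with a steel snap hook in the plane y=0, open upward, nose towards the stand's -x. Origin: centre of the base's underside, z up. The hook is clamped on the post up to 15 mm above or below its nominal height, different each time; no reading shows this, it must be felt or seen.
- mouth (a point): Where to press: nominal middle of the shut red gate's top (stand x=-21, z=208 mm; true height up to 15 mm off). Stand's axes. The gate is a 6 mm bar from its hinge pin (stand x=0, z=205) level to x=-29 mm. A 6 mm bar pressed straight down here passes the gate's end 28 to 32 mm below first touch, and the gate then springs shut; it meets the hook's bottom at 36 to 37 mm.
- nose (a point): Top of the hook's nose, nominal (stand x=-36, z=209 mm; true height up to 15 mm off). The nose is an upright 8 mm bar; the gap from its inner side to the end of the gate is 3 mm. Stand's axes. A ring comes over it from the stand's -x side, towards +x.
- bowl (a point): Top surface of the hook's bottom bar, nominal (stand x=-21, z=171.5 mm; true height up to 15 mm off). The bar is 8 mm thick, level from x=-14 to -28 mm, so its underside is at z=163.5 mm. Behind it the hook's clamp block (28 mm wide) has its front face at stand x=+10 mm. Stand's axes.
- gate (a joint): Angle of the red sprung gate: 0 rad = shut (level), grows as it is pressed down into the hook, stop at 1.35 rad. It springs shut by itself. A ring bar pressed down at its middle needs 3 to 4 N at first and up to 4 to 7 N to pass it.
- fob: The loose fob, 0.13 to 0.21 kg, upright on the bench at first: orange block 30 (x) x 50 (y) x 36 (z) mm with a steel ring fixed upright on it in its y-z plane. Origin: centre of the underside, z up. Ring: bars 6 mm thick, 56 mm wide outside and 44 inside (y), open from z=40 to 129 mm. It can be gripped from above across its upright sides (56 mm, along y).
- ring_top (a point): Centre of the ring's top bar (6 mm round, along the fob's y), 132 mm above the block's underside. Fob's axes. This bar goes through the gate; the rest of the ring passes either side of and below the hook.
- ring_mid (a point): Centre of the ring, 82 mm above the block's underside, 50 mm below the top bar's centre. Fob's axes.
- mug: Red mug, 82 mm wide, 95 mm high, origin under its centre. Leave alone.
- carton: Orange drinks carton 70 x 95 x 190 mm, origin under its centre. Leave alone.
- driver: Screwdriver with green handle lying on the bench along its own x, origin on its underside. Leave alone.

How it is judged (in metres and radians):
On the way, in this order (a step that is already met when the one before it is completed fails the run):
1. the fob is picked up: its block is at least 30 mm clear of the bench, in the gripper (height (world z) of ring_top above 0.162 m and contact force between fob and the fingers above 1 N), for 0.2 s.
2. the ring itself (not the gripper) presses the gate open by more than 0.4 rad (value of joint gate above 0.4 rad and contact force between fob and stand above 1 N and contact force between the fingers and stand below 0.5 N), for 0.05 s.
3. the gate has snapped shut with the ring's top bar inside the hook, the fob still in the gripper (value of joint gate below 0.12 rad and z of ring_top in the frame of stand below 0.195 m and contact force between fob and the fingers above 1 N), for 0.1 s.
At the end, for the whole second after the job is handed in: The ring's top bar lies inside the hook (between nose and hinge pin, 154 to 193 mm above the bench, within 20 mm of the hook's plane), the hook carries the fob, the gate is shut (under 0.12 rad), the fob hangs within 0.45 rad of upright, slower than 60 mm/s, released (value of joint gate below 0.12 rad and x of ring_top in the frame of stand between -0.036 and 0 m and y of ring_top in the frame of stand between -0.02 and 0.02 m and z of ring_top in the frame of stand between 0.154 and 0.193 m and contact force between fob and stand above 0.5 N and angle between ring_top's own z axis and vertical below 0.45 rad and linear speed of fob below 0.06 m/s and contact force between fob and the fingers below 0.1 N); the robot touches nothing.
It fails at once if the held fob, or the fingers, press on the stand, hook or gate with more than 20 N ((contact force between fob and stand above 20 N and contact force between fob and the fingers above 1 N) or contact force between the fingers and stand above 20 N).
It fails at once if the mug is moved more than 30 mm (distance of mug from where it was at the start of the episode above 0.03 m).
It fails at once if the carton is moved more than 30 mm (distance of carton from where it was at the start of the episode above 0.03 m).
It fails at once if the screwdriver is moved more than 30 mm (distance of driver from where it was at the start of the episode above 0.03 m).
It also fails if it takes over 61 s, if anything falls off the work surface, if the arm or the gripper's body presses on something with over 40 N, if the wrist force passes 120 N, or if a joint passes its speed limit or range.

## Robot

A 7-joint arm with a two-finger parallel gripper is mounted at the origin on the work surface. World frame = base frame: x ahead of the robot, y to its left, z up, the work surface at z = 0. Lengths are in mm, angles in rad, forces in N, time in s.
With the tool pointing down it reaches from about 350 to 900 mm from the base axis. Payload 19.9 kg.
Tool frame: the origin (TCP) lies between the finger pads; the fingertips stand 19 mm ahead of it and the grasp point (between the pads) is the TCP; z points along the fingers, y is the line along which they close (so a half turn about z gives the same grasp; the last joint's range is limited). The gripper opens to 94 mm and grips with 3 to 60 N. Pads are 16 mm wide; open, the fingers measure 119 mm over their backs; the gripper's body (75 mm by 177 mm) begins 78 mm behind the grasp point.
Start: joints at [-1.294, 0.417, -0.01, 1.614, 0.005, 1.111, -0.053], TCP at [195.288, 593.686, 224.425] pointing down, gripper open.
Joint ranges: [-2.81, 2.81], [-0.39, 2.02], [-1.27, 1.25], [0.06, 2.57], [-1.19, 4.33], [0.19, 2], [-2.82, 2.82]. Speed limits (rad/s): [1.89, 1.89, 2.39, 2.39, 3.01, 3.01, 3.01].

## Interface

Orientations are given as a unit quaternion [w, x, y, z].
In Python, from workcell import goto, move_l, goto_joints, command_gripper, pause, ik, snapshot, Unreachable, finish_job, recognise, landmark_of, read_time, read_joints, read_qvel, read_tau, read_position, read_eef_rot, read_force, read_torque, read_grip_width, read_grip_force gives the robot as it stands. Calls block until the motion is done:
- goto(position, orientation): joint-space move of the TCP to a pose.
- move_l(position, rate=150, orientation=None): straight line of the TCP; orientation=None keeps the orientation; rate is the mean speed in mm/s.
- goto_joints(angles): joint-space move.
- command_gripper(opening, newtons=None): opening from 0.0 (shut) to 1.0 (fully open); newtons is the grip in N (None keeps the last); returns when the fingers have stopped.
- pause(seconds).
- ik(position, orientation): joint angles nearest the present ones, or None.
- snapshot(name): name is "scene" or "top" or "wrist"; returns a dict with "color" (480x640x3 uint8, blue, green, red), "intrinsics" (3x3 intrinsics, pixels), "R" (3x3) and "t" (3): a world point X has camera coordinates R X + t; the wrist camera has in their place "tool_from_camera" (4x4, takes a point from camera to tool coordinates, whose origin is the TCP and whose axes are the flange's). Camera axes: x right, y down, z forward; pixel columns grow to the right and rows downward; lengths in mm; the calibration is good to about 2 mm. A picture is of the moment at which its call begins: read the wrist's pose just before it. There is no depth.
A pose or a line that the arm cannot do raises Unreachable and nothing moves.
- finish_job(): hands the job in; it is judged then, once.
Trained networks look in the newest picture that a camera, given by its name, has taken for a name from the list of things; names that differ only in an ending like _2 or _b are one class to them, and where a whole thing is asked for, a point or a joint stands for the part that bears it (a point fixed in the world has none). Each returns a list of dicts, best first, with "conf" (0 to 1); they miss things now and then, are a little off and sometimes report something else, mostly with a low value. They report only what shows in the picture. A call takes as long as a camera call.
- recognise(camera, thing): "box" ([left, top, width, height] in pixels, round what is visible of it).
- landmark_of(camera, thing): "centre" ([row, column] in pixels: a listed point, or the origin of a listed thing).
Readings, each from a call of its own:
- read_time(): time.
- read_joints(): joint angles.
- read_qvel(): joint speeds.
- read_tau(): joint torques, N m.
- read_position(): TCP position.
- read_eef_rot(): TCP orientation.
- read_force(): force on the tool from outside, world axes, zero at the start.
- read_torque(): the same for the moment, N m.
- read_grip_width(): opening from 0.0 (shut) to 1.0 (fully open).
- read_grip_force(): force on a finger pad.
Only numpy, scipy, OpenCV 4.12 (cv2) and the standard library are available. Lean on these libraries where they do the work, as an engineer would, in place of code of your own. Each camera call takes 0.05 s, during which the arm holds its last target. There are 200 camera calls.

## Working session

There is one attempt and no reset: what is moved stays moved. The work goes in short steps, each a Python script; the robot and the scene stay as the last script left them, time stands still between calls to the robot, and variables do not carry over. Pictures are saved under pics/ and viewed, at most 10 in all, crops included, and the job is handed in when it is done.

```bash
ls; mkdir -p pics; cat > h.py <<'E'
import numpy as np, cv2
from workcell import *
def px(cam,things):
    s=snapshot(cam); out={}
    for t in things:
        try: out[t]=[(round(d['conf'],2),[round(float(v),1) for v in d['centre']]) for d in landmark_of(cam,t)[:2]]
        except Exception as e: out[t]=str(e)
    return s,out
def tri(obs):  # obs: list of (K,R,t,(row,col))
    A=[];b=[]
    for K,R,t,(r,c) in obs:
        P=np.array(K)@np.c_[R,t]
        for v,i in((c,0),(r,1)):
            q=v*P[2]-P[i];A.append(q[:3]/np.linalg.norm(q[:3]));b.append(-q[3]/np.linalg.norm(q[:3]))
    x,res,_,_=np.linalg.lstsq(np.array(A),np.array(b),rcond=None);return x,res
E
cat > s1.py <<'E'
from h import *
T=['stand','mouth','nose','bowl','fob','ring_top','ring_mid','mug','carton','driver']
S={}
for c in('scene','top'):
    S[c]=px(c,T);cv2.imwrite(f'pics/{c}0.png',S[c][0]['color'])
for t in T:
    print(t,S['scene'][1][t],S['top'][1][t])
    try:
        o=[(S[c][0]['intrinsics'],S[c][0]['R'],S[c][0]['t'],S[c][1][t][0][1]) for c in S]
        x,r=tri(o);print('   ',x.round(1),r.round(1))
    except Exception as e: print(e)
for c in S: print(c,'cam at',-S[c][0]['R'].T@S[c][0]['t'])
print(read_time(),read_eef_rot(),read_force())
E
python3 s1.py
```

```text
pics
stand [(0.93, [336.0, 302.4])] [(0.67, [230.8, 391.3]), (0.59, [198.6, 403.4])]
    [ 586.7 -177.5   -2.6] [0.]
mouth [(0.75, [267.3, 311.7])] [(0.83, [204.2, 400.5])]
    [ 609.2 -174.7  199.6] [0.]
nose [(0.91, [269.9, 313.2]), (0.54, [425.1, 280.1])] [(0.71, [197.8, 404.0])]
    [ 622.2 -184.5  207.2] [9.2]
bowl [(0.87, [283.4, 305.3]), (0.35, [425.5, 276.9])] [(0.83, [206.9, 403.7])]
    [ 608.2 -189.4  170.2] [14.2]
fob [(0.88, [256.1, 382.0])] [(0.52, [233.7, 278.6])]
    [588.5 158.6  -7.4] [94.4]
ring_top [(0.96, [214.7, 384.7])] [(0.38, [202.5, 402.4])]
    [ 647.2 -128.3  299.9] [9841.5]
ring_mid [(0.86, [230.4, 383.9])] [(0.58, [223.0, 277.8])]
    [594.  150.7  84.3] [10.1]
mug [(0.9, [427.0, 278.9])] [(0.61, [200.9, 451.3])]
    [ 676.1 -363.7   -9. ] [14.9]
carton [(0.6, [217.2, 429.0])] [(0.81, [220.5, 192.3]), (0.72, [197.6, 405.2])]
    [622.  408.2  -6.6] [30.8]
driver [(0.49, [263.3, 309.2])] [(0.72, [299.2, 333.4])]
    [417.7  18.4 -21.6] [2627.2]
scene cam at [ 988.25748228 -701.47072427  758.23876183]
top cam at [ 246.2067891    32.99388867 1455.22010229]
1.1 [ 2.46939404e-05  1.58219714e-01  9.87403928e-01 -6.45168161e-05] [ 1.16464609 -0.0962251  -0.65651839]
```

View pics/scene0.png

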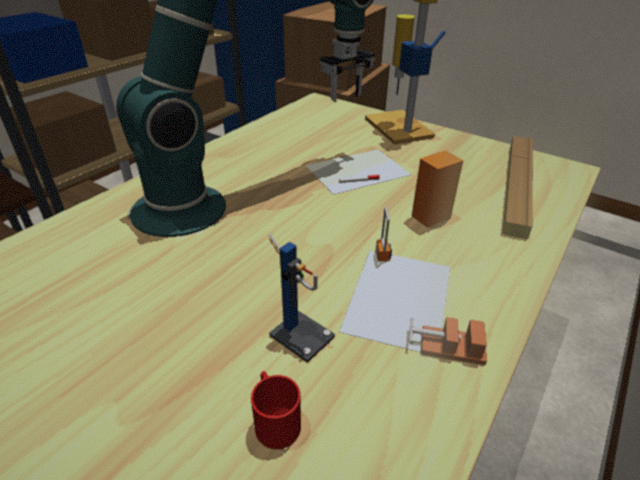

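View pics/top0.png

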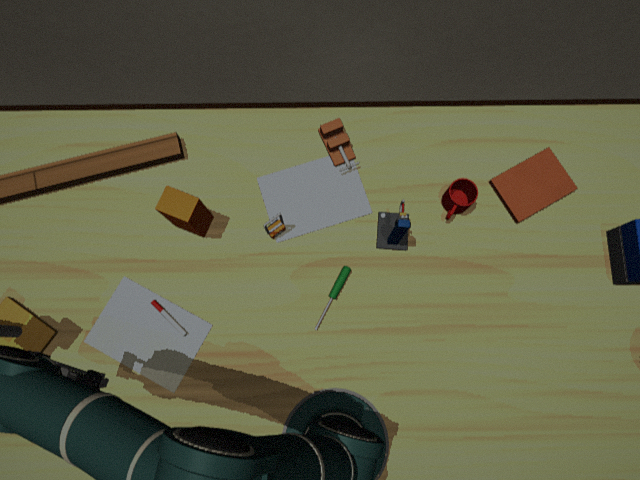

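The fob stands at about (592,152), ring upright, near the paper's corner. The stand is at about (587,-177), with its hook pointing to world +x and slightly -y. Next I take wrist views of both.

```bash
cat >> h.py <<'E'
from scipy.spatial.transform import Rotation as Ro
def quat(a):  # tool down, closing axis y at world yaw a
    y=np.array([np.cos(a),np.sin(a),0]);z=np.array([0,0,-1.]);x=np.cross(y,z)
    q=Ro.from_matrix(np.c_[x,y,z]).as_quat();return [q[3],q[0],q[1],q[2]]
def wristcam(things):
    p=np.array(read_position());q=read_eef_rot();Rt=Ro.from_quat([q[1],q[2],q[3],q[0]]).as_matrix()
    s,o=px('wrist',things)
    M=np.array(s['tool_from_camera']);Rc=Rt@M[:3,:3];c=p+Rt@M[:3,3]
    return s['color'],o,(np.array(s['intrinsics']),Rc.T,-Rc.T@c)
E
cat > s2.py <<'E'
from h import *
import pickle
s=snapshot('wrist');print(np.array(s['tool_from_camera']).round(3).tolist())
F=['fob','ring_top','ring_mid'];S=['stand','mouth','nose','bowl']
data=[]
y0=np.pi/2 
for p,T in(([560,150,330],F),([620,110,330],F),([600,-110,380],S),([560,-190,380],S),([660,-180,380],S)):
    try: goto(p,quat(y0))
    except Unreachable as e: print(p,'unreach');continue
    pause(.2)
    im,o,cam=wristcam(T);data.append((p,o,cam));cv2.imwrite(f'pics/w{len(data)}.png',im);print(p,o)
pickle.dump(data,open('d.pkl','wb'))
for t in F+S:
    ob=[(*cam,o[t][0][1]) for p,o,cam in data if o.get(t)]
    if len(ob)>1: print(t,*[v.round(1) for v in tri(ob)])
print(read_time(),read_joints())
a=[cv2.imread(f'pics/w{i}.png') for i in(1,2,4,5)]
if all(x is not None for x in a):cv2.imwrite('pics/m.png',cv2.resize(np.vstack([np.hstack(a[:2]),np.hstack(a[2:])]),(800,600)))
E
python3 s2.py
```

```text
[[0.002, -0.967, -0.255, 73.867], [1.0, 0.002, -0.0, 0.013], [0.001, -0.255, 0.967, -161.037], [0.0, 0.0, 0.0, 1.0]]
[560, 150, 330] {'fob': [(0.63, [223.1, 332.8])], 'ring_top': [(0.61, [258.3, 336.7])], 'ring_mid': [(0.59, [238.3, 332.0])]}
[620, 110, 330] {'fob': [(0.68, [174.2, 368.1])], 'ring_top': [(0.74, [189.0, 384.5])], 'ring_mid': [(0.71, [180.5, 377.4])]}
[600, -110, 380] {'stand': [(0.66, [179.7, 267.6]), (0.31, [207.4, 601.7])], 'mouth': [(0.61, [234.8, 234.3]), (0.25, [12.4, 420.0])], 'nose': [(0.56, [252.4, 230.5])], 'bowl': [(0.72, [253.1, 229.0]), (0.64, [224.9, 241.0])]}
[560, -190, 380] {'stand': [], 'mouth': [(0.94, [282.3, 330.3])], 'nose': [(0.71, [296.5, 330.6])], 'bowl': [(0.72, [267.1, 331.4])]}
[660, -180, 380] {'stand': [(0.56, [134.4, 323.9])], 'mouth': [(0.76, [159.2, 322.9])], 'nose': [(0.62, [179.3, 318.5])], 'bowl': [(0.83, [157.5, 320.9])]}
fob [592.6 161.5  -7.3] [1.6]
ring_top [591.2 161.  141.9] [0.2]
ring_mid [588.8 159.8  86.7] [9.1]
stand [ 587.4 -181.9  -12.7] [3.3]
mouth [ 606.6 -182.2  209.9] [5.3]
nose [ 621.  -184.5  209.9] [2.6]
bowl [ 605.5 -183.3  216.6] [367.3]
7.6333 [-0.08321465  0.4735127   0.48039368  1.24019276 -0.21357947  1.47660524
  1.94208999]
```

View pics/m.png

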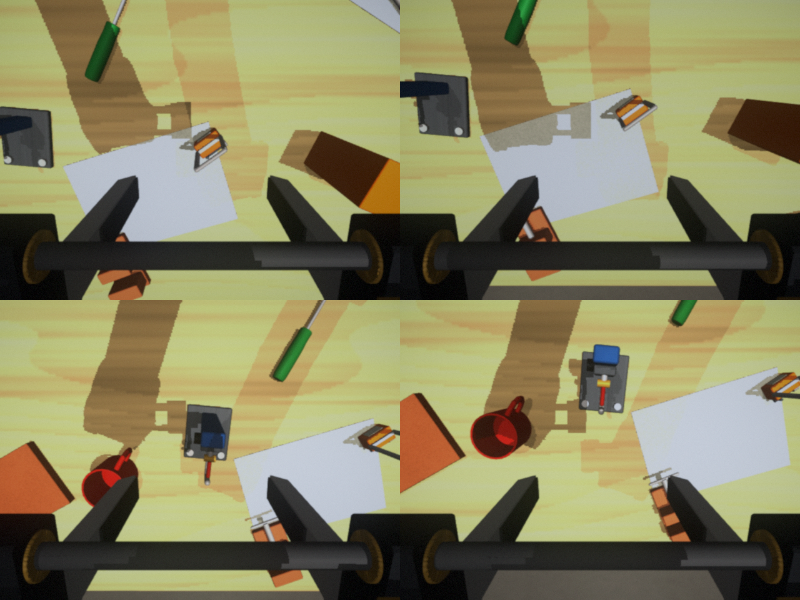

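Top tiles: the fob ring's top bar runs from lower left to upper right, a yaw of about 60°. Bottom tiles: the stand's hook points in image +row (world +x), turned by a few degrees. I zoom in for accuracy.

```bash
python3 - <<'E'
import cv2,numpy as np
def c(n,x,y,w=100,h=75):
    return cv2.resize(cv2.imread(f'pics/w{n}.png')[y:y+h,x:x+w],(400,300),interpolation=cv2.INTER_NEAREST)
# w1 x285 y195 ; w2 x325 y130; w4 x280 y235; w5 x270 y60
cv2.imwrite('pics/z.png',np.vstack([np.hstack([c(1,285,195),c(2,325,130)]),np.hstack([c(4,280,235),c(5,275,115)])]))
E
```

```text
(no output)
```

View pics/z.png

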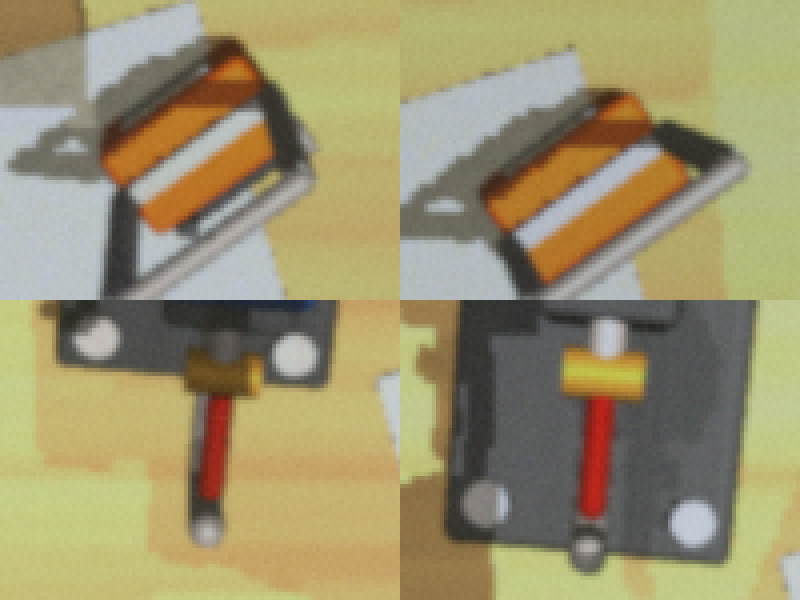

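```bash
python3 - <<'E'
from h import *
import pickle
d=pickle.load(open('d.pkl','rb'));C=[x[2] for x in d]
def pz(i,u,v,z):
    K,R,t=C[i-1];r=R.T@np.linalg.inv(K)@[u,v,1];c=-R.T@t;return (c+r*(z-c[2])/r[2])
def T(*o): return tri([(*C[i-1],(v,u)) for i,u,v in o])
for i,a,b in((1,(361.2,238),(317,269.5)),(2,(409.5,170.7),(360,203.7))):
    A=pz(i,*a,132);B=pz(i,*b,132);D=A-B;print('ring',i,A.round(1),B.round(1),np.degrees(np.arctan2(D[1],D[0])),np.linalg.norm(D))
A=pz(5,286.2,174.5,12);B=pz(5,356.2,180.5,12);D=B-A;print('base',A.round(1),B.round(1),np.degrees(np.arctan2(D[1],D[0])),np.linalg.norm(D))
th=np.arctan2(D[1],D[0])  # which sign is stand y
n=np.array([-D[1],D[0],0])/np.linalg.norm(D);print('n',n,'origin',(A+B)/2+55*n)
for n_,o in dict(nose=((4,331.7,292),(5,322,177)),gend=((4,332.5,284.2),(5,323.3,168.7)),ghin=((4,334.7,259.5),(5,324.7,139.5))).items():
    x,r=T(*o);print(n_,x.round(1),r.round(2))
print(C[0][0])
E
```

```text
ring 1 [575.7 183.  132. ] [604.9 144.  132. ] 126.89745191570715 48.672624056925876
ring 2 [576.8 182.7 132. ] [605.1 141.6 132. ] 124.48587941477922 49.886680033529736
base [ 636.8 -228.1   12. ] [ 644.1 -140.6   12. ] 85.18600415474478 87.85703952232997
n [-0.99647239  0.08392126  0.        ] origin [ 585.64958827 -179.72239184   12.        ]
nose [ 620.7 -182.3  198.1] [0.]
gend [ 614.2 -181.5  196.1] [0.06]
ghin [ 591.1 -180.1  198.3] [0.02]
[[420.68449964   0.         324.20133624]
 [  0.         420.68449964 243.36416146]
 [  0.           0.           1.        ]]
```

```bash
cat > s3.py <<'E'
from h import *
a=np.radians(125.5);p=np.array([591.+1.6,161.5+1.2,0])
command_gripper(1.0,50)
goto(p+[0,0,230],quat(a));f0=np.array(read_force());print(f0.round(2),read_joints().round(2) if hasattr(read_joints(),'round') else read_joints())
move_l(p+[0,0,115],rate=100);print('down',np.array(read_force()).round(2))
command_gripper(0.0,50);print('w',read_grip_width()*94,read_grip_force())
move_l(p+[0,0,250],rate=100);pause(.3)
print('lift',np.array(read_force()).round(2),read_grip_width()*94,read_grip_force())
im,o,cam=wristcam(['ring_top']);print(o);cv2.imwrite('pics/g.png',im)
# expected pixel of bar for tool x=2 and x=-2..6
K,R,t=cam
q=read_eef_rot();Rt=Ro.from_quat([q[1],q[2],q[3],q[0]]).as_matrix();P=np.array(read_position())
for x in(-2,2,6):
    for y in(-20,20):
        X=K@(R@(P+Rt@[x,y,-17])+t);print(x,y,(X[:2]/X[2]).round(1))
print(read_time())
E
python3 s3.py
```

```text
[ 0.45 -0.53  0.59] [-0.56  0.41  0.32  1.64 -0.14  1.11  1.99]
down [ 0.32  0.21 -0.38]
w 55.54131634532609 49.98125202488154
lift [-0.21  0.47 -1.64] 55.30000574323036 49.979573108721524
{'ring_top': [(0.65, [333.6, 325.3])]}
-2 -20 [271.3 340.9]
-2 20 [377.4 341. ]
2 -20 [271.  331.1]
2 20 [377.8 331.3]
6 -20 [270.6 321.3]
6 20 [378.2 321.5]
13.15
```

View pics/g.png

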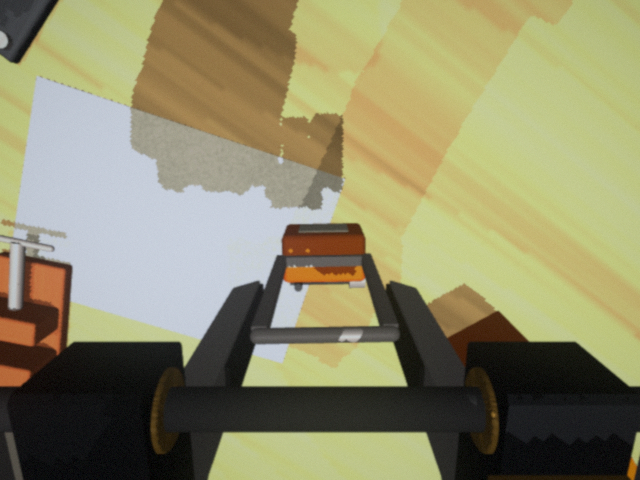

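The ring is held straight, with its bar at row 334, so tool x is about +1 mm. Next I carry it over the nose and feel for the gate.

```bash
cat > s4.py <<'E'
from h import *
u=np.array([.9966,-.082,0]) # stand -x in world
q=quat(np.radians(85.3))
m=np.array([606.2,-181.2,0])+1*u
goto(m+80*u+[0,0,250],q)
move_l(m+80*u+[0,0,213],rate=120,orientation=q);pause(.3)
f0=np.mean([read_force() for _ in range(5)],0)
move_l(m+30*u+[0,0,213],rate=100);print(np.array(read_force())-f0)
move_l(m+[0,0,213],rate=40);pause(.3)
print('over',np.array(read_position())-m,np.array(read_force())-f0)
f0=np.mean([read_force() for _ in range(5)],0);np.save('f0.npy',f0)
z=213;touch=None
while z>160:
    z-=1.5;move_l(m+[0,0,z],rate=25);f=np.array(read_force())-f0
    if z<200:print(z,f.round(1),end=' ')
    if f[2]>2 and touch is None: touch=z;break
    if np.linalg.norm(f)>10: print('STOP');break
print('touch',touch,read_position(),read_time(),read_grip_width()*94)
im,o,cam=wristcam(['ring_top']);cv2.imwrite('pics/t.png',im)
E
python3 s4.py
```

```text
[-0.112804   -0.0866498  -0.00175629]
over [ 3.62107241e-02 -6.50967285e-02  2.12917683e+02] [ 0.23900242 -0.42435169  0.70089844]
199.5 [ 0.7  0.9 -0.3] 198.0 [-0.3  0.6 -0.4] 196.5 [-0.5 -0.1 -0.4] 195.0 [0.2 0.7 0.2] 193.5 [-0.2  0.7 -0.9] 192.0 [-0.1  0.5 -0.5] 190.5 [-0.9  0.7  0.2] 189.0 [-0.3  0.7 -0.9] 187.5 [-0.3  0.4  0.3] 186.0 [0.2 0.1 0.4] 184.5 [-0.   0.2 -0.6] 183.0 [-0.1  1.  -0.4] 181.5 [-0.6  1.4  4.2] touch 181.5 [ 607.35781197 -181.34616383  181.67346758] 22.3667 55.58778226534616
```

View pics/t.png

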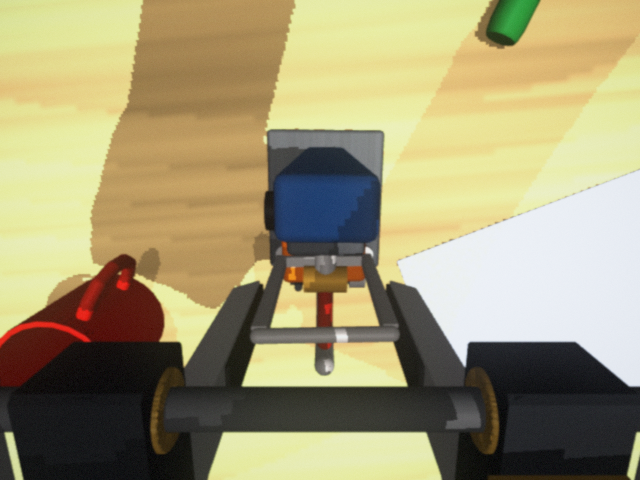

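Wrist view: the bar (row 334) crosses the red gate, centred at column 325, and the nose is at row 365. That puts the bar about 2 mm too close to the nose, so I shift 1.5 mm towards the post and press.

```bash
cat > s5.py <<'E'
from h import *
u=np.array([.9966,-.082,0]);f0=np.load('f0.npy')
m=np.array([606.2,-181.2,0])-.5*u
p=np.array(read_position());move_l([p[0],p[1],185],rate=25)
move_l(m+[0,0,185],rate=25)
z0=182.3;d=0;peak=0
while d<34:
    d+=1;move_l(m+[0,0,z0-d],rate=25);f=np.array(read_force())-f0;peak=max(peak,f[2]);print(d,f.round(1),end=' ')
    if np.linalg.norm(f)>11 or (d>32 and f[2]>5): print('STOP');break
pause(.3);print('\n',np.array(read_position())-m,np.array(read_force())-f0,read_grip_width()*94,read_time())
im,o,cam=wristcam(['ring_top']);cv2.imwrite('pics/d.png',im)
E
python3 s5.py
```

```text
1 [0.5 0.1 2.7] 2 [ 1.3 -0.8  3.2] 3 [ 2.4 -0.2  4. ] 4 [ 2.6 -1.   3.8] 5 [ 4.5 -1.5  3.5] 6 [ 4.  -1.1  4.5] 7 [2.5 0.4 3.9] 8 [ 0.  -0.2  5.4] 9 [0.3 1.  5.7] 10 [1.8 0.6 5. ] 11 [ 1.3 -0.4  5.4] 12 [1.6 0.4 6. ] 13 [ 2.5 -0.7  4.6] 14 [ 2.  -0.1  5.5] 15 [ 3.1 -0.8  4. ] 16 [ 3.9 -0.5  3.6] 17 [ 4.7 -0.6  3.5] 18 [ 4.8 -0.7  3.5] 19 [ 5.2 -0.4  3.1] 20 [ 4.6 -0.8  3.1] 21 [5.8 0.3 2.5] 22 [ 5.3 -0.3  1.6] 23 [ 5.6 -0.8  2.3] 24 [ 6.4 -0.9  0.2] 25 [ 7.8 -1.1 -0.6] 26 [ 7.1 -1.1 -0.5] 27 [ 8.  -1.4 -1.1] 28 [ 8.7 -1.9 -3.8] 29 [ 9.1 -1.5 -5.6] 30 [ 8.8 -1.  -3.6] 31 [-0.2 -0.1 -0.2] 32 [-0.1 -0.4 -0.6] 33 [-0.5  0.3 -0.6] 34 [-0.5  0.3 -0.5] 
 [-1.09577026e-02 -2.49232550e-02  1.48321525e+02] [-0.28197081  0.1995508  -0.49055424] 55.29122439147126 31.8583
```

View pics/d.png

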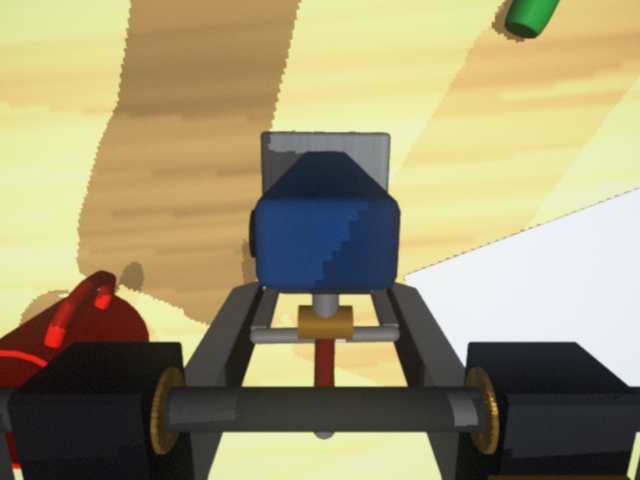

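The gate snapped shut at 31 mm: the red bar is visible above the ring's bar and forces are back to zero. I lower the ring onto the hook's bottom, release and withdraw.

```bash
cat > s6.py <<'E'
from h import *
f0=np.load('f0.npy');p=np.array(read_position())
for k in range(1,11):
    move_l(p-[0,0,.5*k],rate=15);f=np.mean([np.array(read_force())-f0 for _ in range(3)],0);print(k*.5,f.round(1),end=' ')
    if f[2]>1.5: break
command_gripper(0.95,20);pause(.8)
P=np.array(read_position());print('\nopen',read_grip_width()*94,np.array(read_force())-f0)
move_l(P+[0,0,40],rate=40);print(np.array(read_force())-f0)
move_l(P+[0,0,160],rate=100)
pause(1.5)
im,o,cam=wristcam(['ring_top']);s=snapshot('scene')['color']
c=cv2.resize(s[215:365,240:400],None,fx=2.5,fy=2.5);c2=cv2.resize(im[100:480,120:520],(395,375))
cv2.imwrite('pics/e.png',np.hstack([c,c2]));print(read_time(),o)
E
python3 s6.py
```

```text
0.5 [-1.2 -0.5 -0.3] 1.0 [-0.8  0.3 -0.8] 1.5 [-0.3  0.1 -0.5] 2.0 [-0.6  0.4 -0.6] 2.5 [-0.4  0.5  0.9] 3.0 [-1.9  1.   3.3] 
open 89.05602405163991 [-0.51495758  1.63856175  1.5279699 ]
[0.32326732 1.60936254 1.54890251]
39.1083 {'ring_top': [(0.94, [237.3, 322.8])]}
```

View pics/e.png

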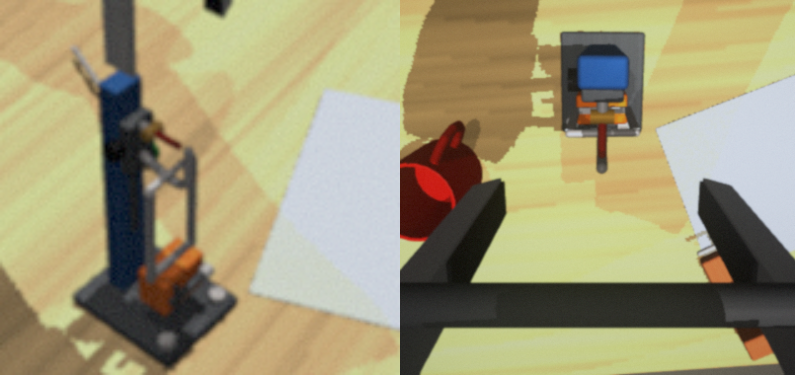

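The fob hangs upright in the hook and the gate is level. I wait for it to settle, check for motion, and hand in.

```bash
python3 - <<'E'
from h import *
pause(6)
F=[]
for _ in range(4):
    F.append(cv2.GaussianBlur(snapshot('wrist')['color'][100:280,260:380],(5,5),0).astype(float));pause(.2)
print([np.abs(F[i]-F[0]).max() for i in range(1,4)],read_time())
print(finish_job())
E
```

```text
[np.float64(4.0), np.float64(4.0), np.float64(4.0)] 46.1083
the job is handed in; nothing more can be done
None
```

The fob now hangs at rest in the snap hook with the gate shut above its ring. Pressing stayed below about 11 N, nothing else was seen to move, and I handed the job in at about 46 s; no verdict came back.

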